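Spread the oiled ferrule blanks to dry

TASK

The freshly oiled ferrule blanks lie heaped on the drying board: with the wooden spreader, and without touching them with the gripper, spread them into one even layer on the board, all of them inside its low rim, none on top of another, each with about a finger's width (10 mm or more) of clear space to its neighbours, and at least one blank in every pencilled quarter. Then stand the spreader upright on the bench, beside the board, and let go of it. Leave the whetstone, the jar and the knife handle where they are.

Things in the scene. Friction and masses are not known exactly. Their poses are not given: they have to be found in the camera images.
- board: Flat pale plywood drying board with a low rim, fixed to the bench: inside the rim 200 mm along its x and 310 mm along its y, the floor 10 mm above the bench; the rim is 7 mm wide and stands 6 mm above that floor (16 mm above the bench). Origin: centre of its underside, z up. Two pencil lines along its x and y axes through the centre mark four quarters.
- blank0_center (a point): Centre of dark wooden ferrule blank 0 of six alike: octagonal block, 28 mm across the flats, 28 mm high, with a dark bore mark on the top; own z is the block's axis (it may end upright or on its side). All start heaped on the board, some on top of others.
- blank1_center (a point): Centre of dark wooden ferrule blank 1 of six alike: octagonal block, 28 mm across the flats, 28 mm high, with a dark bore mark on the top; own z is the block's axis (it may end upright or on its side). All start heaped on the board, some on top of others.
- blank2_center (a point): Centre of dark wooden ferrule blank 2 of six alike: octagonal block, 28 mm across the flats, 28 mm high, with a dark bore mark on the top; own z is the block's axis (it may end upright or on its side). All start heaped on the board, some on top of others.
- blank3_center (a point): Centre of dark wooden ferrule blank 3 of six alike: octagonal block, 28 mm across the flats, 28 mm high, with a dark bore mark on the top; own z is the block's axis (it may end upright or on its side). All start heaped on the board, some on top of others.
- blank4_center (a point): Centre of dark wooden ferrule blank 4 of six alike: octagonal block, 28 mm across the flats, 28 mm high, with a dark bore mark on the top; own z is the block's axis (it may end upright or on its side). All start heaped on the board, some on top of others.
- blank5_center (a point): Centre of dark wooden ferrule blank 5 of six alike: octagonal block, 28 mm across the flats, 28 mm high, with a dark bore mark on the top; own z is the block's axis (it may end upright or on its side). All start heaped on the board, some on top of others.
- spreader: Pale wooden spreader standing on the bench to the left or right of the board: a foot block 24 mm (x) by 60 mm (y) by 36 mm high with a square upright handle 24 by 24 mm rising from its middle to 117 mm, and a square guard 44 by 44 mm around the handle from 62 to 72 mm above the underside. Origin: centre of the underside. Weighs 120 g.
- spreader_grip (a point): Place to grip on the spreader's handle, on its axis 96 mm above its underside, between the guard and the handle's end; flats along the spreader's x and y.
- whetstone: Bystander: grey whetstone on a dark wooden base 75 by 55 mm, 36 mm high, on the side of the board away from the spreader. Origin: centre of the underside.
- oil_jar: Bystander: amber glass jar with a steel cap, 60 mm across, 75 mm high. Origin: centre of the underside.
- knife_handle: Bystander: lying knife handle, 148 mm long along its x, 26 mm high. Origin: on the underside, 9 mm from mid-length.

How it is judged (in metres and radians):
At the end, for the whole second after the job is handed in: All blanks at rest inside the board's rim in one layer (centres 18 to 32 mm above the bench), every two centres over 37 mm apart in plan, one or more in each pencilled quarter; the spreader at rest on the bench itself (underside within 5 mm), upright within 0.1 rad (x of blank0_center in the frame of board between -0.1 and 0.1 m and y of blank0_center in the frame of board between -0.155 and 0.155 m and z of blank0_center in the frame of board between 0.018 and 0.032 m and x of blank1_center in the frame of board between -0.1 and 0.1 m and y of blank1_center in the frame of board between -0.155 and 0.155 m and z of blank1_center in the frame of board between 0.018 and 0.032 m and x of blank2_center in the frame of board between -0.1 and 0.1 m and y of blank2_center in the frame of board between -0.155 and 0.155 m and z of blank2_center in the frame of board between 0.018 and 0.032 m and x of blank3_center in the frame of board between -0.1 and 0.1 m and y of blank3_center in the frame of board between -0.155 and 0.155 m and z of blank3_center in the frame of board between 0.018 and 0.032 m and x of blank4_center in the frame of board between -0.1 and 0.1 m and y of blank4_center in the frame of board between -0.155 and 0.155 m and z of blank4_center in the frame of board between 0.018 and 0.032 m and x of blank5_center in the frame of board between -0.1 and 0.1 m and y of blank5_center in the frame of board between -0.155 and 0.155 m and z of blank5_center in the frame of board between 0.018 and 0.032 m and horizontal distance between blank0_center and blank1_center above 0.037 m and horizontal distance between each of blank0_center, blank1_center and blank2_center above 0.037 m and horizontal distance between each of blank0_center, blank1_center, blank2_center and blank3_center above 0.037 m and horizontal distance between each of blank0_center, blank1_center, blank2_center, blank3_center and blank4_center above 0.037 m and horizontal distance between each of blank0_center, blank1_center, blank2_center, blank3_center, blank4_center and blank5_center above 0.037 m and ((x of blank0_center in the frame of board below 0 m and y of blank0_center in the frame of board below 0 m) or (x of blank1_center in the frame of board below 0 m and y of blank1_center in the frame of board below 0 m) or (x of blank2_center in the frame of board below 0 m and y of blank2_center in the frame of board below 0 m) or (x of blank3_center in the frame of board below 0 m and y of blank3_center in the frame of board below 0 m) or (x of blank4_center in the frame of board below 0 m and y of blank4_center in the frame of board below 0 m) or (x of blank5_center in the frame of board below 0 m and y of blank5_center in the frame of board below 0 m)) and ((x of blank0_center in the frame of board below 0 m and y of blank0_center in the frame of board above 0 m) or (x of blank1_center in the frame of board below 0 m and y of blank1_center in the frame of board above 0 m) or (x of blank2_center in the frame of board below 0 m and y of blank2_center in the frame of board above 0 m) or (x of blank3_center in the frame of board below 0 m and y of blank3_center in the frame of board above 0 m) or (x of blank4_center in the frame of board below 0 m and y of blank4_center in the frame of board above 0 m) or (x of blank5_center in the frame of board below 0 m and y of blank5_center in the frame of board above 0 m)) and ((x of blank0_center in the frame of board above 0 m and y of blank0_center in the frame of board below 0 m) or (x of blank1_center in the frame of board above 0 m and y of blank1_center in the frame of board below 0 m) or (x of blank2_center in the frame of board above 0 m and y of blank2_center in the frame of board below 0 m) or (x of blank3_center in the frame of board above 0 m and y of blank3_center in the frame of board below 0 m) or (x of blank4_center in the frame of board above 0 m and y of blank4_center in the frame of board below 0 m) or (x of blank5_center in the frame of board above 0 m and y of blank5_center in the frame of board below 0 m)) and ((x of blank0_center in the frame of board above 0 m and y of blank0_center in the frame of board above 0 m) or (x of blank1_center in the frame of board above 0 m and y of blank1_center in the frame of board above 0 m) or (x of blank2_center in the frame of board above 0 m and y of blank2_center in the frame of board above 0 m) or (x of blank3_center in the frame of board above 0 m and y of blank3_center in the frame of board above 0 m) or (x of blank4_center in the frame of board above 0 m and y of blank4_center in the frame of board above 0 m) or (x of blank5_center in the frame of board above 0 m and y of blank5_center in the frame of board above 0 m)) and linear speed of each of blank0, blank1, blank2, blank3, blank4, blank5, spreader below 0.02 m/s and height (world z) of spreader between -0.005 and 0.005 m and angle between spreader's own z axis and vertical below 0.1 rad); the robot touches nothing.
It fails at once if the gripper or arm touches an oiled blank (contact force between any of the fingers, the arm and blank0 above 0.3 N or contact force between any of the fingers, the arm and blank1 above 0.3 N or contact force between any of the fingers, the arm and blank2 above 0.3 N or contact force between any of the fingers, the arm and blank3 above 0.3 N or contact force between any of the fingers, the arm and blank4 above 0.3 N or contact force between any of the fingers, the arm and blank5 above 0.3 N).
It fails at once if a bystander is moved by more than 20 mm (distance of any of whetstone, oil_jar, knife_handle from where it was at the start of the episode above 0.02 m).
It also fails if it takes over 72 s, if anything falls off the work surface, if the arm or the gripper's body presses on something with over 40 N, if the wrist force passes 120 N, or if a joint passes its speed limit or range.

ROBOT

A 6-joint arm with a two-finger parallel gripper is mounted at the origin on the work surface. World frame = base frame: x ahead of the robot, y to its left, z up, the work surface at z = 0. Lengths are in m, angles in degrees, forces in N, time in s.
With the tool pointing down it reaches from about 0.35 to 0.975 m from the base axis. Payload 7.1 kg.
Tool frame: the origin (TCP) lies midway between the tips of the shut fingers; the grasp point (between the pads) lies behind it (robot.pinch_z is the z of the grasp point in the tool frame, in m); z points along the fingers, y is the line along which they close (so a half turn about z gives the same grasp; the last joint's range is limited). The gripper opens to 88 mm and grips with 3 to 60 N. Pads are 20 mm wide; open, the fingers measure 115 mm over their backs; the gripper's body (75 mm by 178 mm) begins 61 mm behind the grasp point.
Start: joints at [62.739, 24.242, 93.386, -0, 62.372, -1.089], TCP at [0.276, 0.561, 0.223] pointing down, gripper open.
Joint ranges: [-172.04, 172.04], [-51.8, 120.97], [4.93, 147.93], [-75.15, 255.16], [6.16, 154.13], [-145.62, 145.62]. Speed limits (degrees/s): [136.94, 136.94, 172.46, 180, 180, 180].

INTERFACE

Orientations are given as [roll, pitch, yaw] about the fixed x, y, z axes, in that order (R = Rz(yaw) Ry(pitch) Rx(roll)).
In Python, from workcell import state, get_image, ticket, robot gives the robot as it stands. The module is installed in compiled form; this text tells all that it offers.
- The arm moves only by the shell command python3 -m jog 'ROWS'. ROWS is text: rows parted by semicolons, each of 7 numbers parted by spaces: the shift along the tool's x, y, z in units of 50 mm (1.0 is 50 mm), then the turn, a rotation vector about the tool's x, y, z in units of 0.1 rad (1.0 is 0.1 rad), then the closure, from -1 (fully open) to 1 (shut). A call has 1 to 8 rows; each row shifts and turns the commanded pose from where the row before left it, along the tool's axes as they then stand; what a row does not reach is not made up. A row lasts 1/10 s, in which the tool goes at most 50 mm and 8.59 degrees, less where a joint would pass 70% of its speed; a pose out of reach is approached as far as the arm can. A call with a number of a shift or a turn outside -1 to 1 is refused whole. A call with a gripper value outside its range is refused whole. The fingers move at their own pace and stop on an object; the grip force is fixed at half the most. Time passes only in rows, so rows that do not move let the fingers close. It gives the time, the measured TCP pose, the force, the opening and the grip force at its end, in the units of the state.
- state(): the state, without advancing time (a new reading comes with each control period).
- get_image(name): name is "side" or "top" or "wrist"; returns a dict with "color" (420x560x3 uint8, red, green, blue), "camera_matrix" (3x3 intrinsics, pixels), "extrinsics" (4x4, takes a point from world to camera coordinates); the wrist camera has in their place "mount" (4x4, takes a point from camera to tool coordinates, whose origin is the TCP and whose axes are the flange's). Camera axes: x right, y down, z forward; pixel columns grow to the right and rows downward; lengths in m; the calibration is good to about 2 mm. A picture is of the moment at which its call begins: read the wrist's pose just before it. There is no depth.
- ticket.sign_off(): hands the job in; it is judged then, once.
The state is a dict: "time": time; "joints": joint angles; "qd": joint speeds; "tau": joint torques, N m; "position": TCP position; "ee_rot": TCP orientation; "force": force on the tool from outside, world axes, zero at the start; "moment": the same for the moment, N m; "opening": opening from 0.0 (shut) to 1.0 (fully open); "finger_force": force on a finger pad.
Only numpy, scipy, OpenCV 4.12 (cv2) and the standard library are available. Lean on these libraries where they do the work, as an engineer would, in place of code of your own. Each camera call takes 0.05 s, during which the arm holds its last target. There are 200 camera calls.

## Working session

There is one attempt and no reset: what is moved stays moved. The work goes in short steps, Python scripts to look and compute and a shell command to move; the robot and the scene stay as the last step left them, time stands still between calls to the robot, and variables do not carry over. Pictures are saved under pics/ and viewed, at most 13 in all, crops included, and the job is handed in when it is done.

```bash
mkdir -p pics; cat > h.py <<'E'
import numpy as np, cv2
from workcell import state, get_image, ticket, robot
def proj(im,P):
    P=np.atleast_2d(P); E=im["extrinsics"]; c=P@E[:3,:3].T+E[:3,3]; c=c@im["camera_matrix"].T
    return c[:,:2]/c[:,2:]
def ray(im,uv):
    E=im["extrinsics"];R=E[:3,:3];o=-R.T@E[:3,3]
    d=R.T@np.linalg.inv(im["camera_matrix"])@np.array([uv[0],uv[1],1.]);return o,d
def atz(im,uv,z):
    o,d=ray(im,uv);return o+d*(z-o[2])/d[2]
def tri(im1,a,im2,b):
    o,d=ray(im1,a);p,e=ray(im2,b);t=np.linalg.lstsq(np.c_[d,-e],p-o,rcond=None)[0]
    A=o+d*t[0];B=p+e*t[1];return (A+B)/2,np.linalg.norm(A-B)
E
python3 - <<'E'
from h import *
s=state();print(s);print(robot.pinch_z)
for n in("top","side"):
    im=get_image(n);np.savez(n+"0.npz",**im)
    cv2.imwrite(f"pics/{n}0.png",cv2.resize(im["color"][:,:,::-1],(800,600),interpolation=cv2.INTER_CUBIC))
    print(n,im["camera_matrix"].round(1).tolist(),im["extrinsics"].round(3).tolist())
E
```

```text
{'time': 0.0, 'joints': array([ 6.27395084e+01,  2.42869437e+01,  9.34337247e+01, -6.35827468e-04,
        6.23710742e+01, -1.08889523e+00]), 'qd': array([-0.01478999,  0.09245498,  0.00163857,  0.06447067, -0.00088194,
        0.01441204]), 'tau': array([-3.22026935e-04, -5.44623756e+01, -2.73675835e+01,  6.43165922e-02,
        2.26949737e-02, -1.61694770e-04]), 'position': array([0.27537992, 0.56041651, 0.2218586 ]), 'ee_rot': array([-1.79908263e+02, -1.18069545e-03,  1.53828698e+02]), 'force': array([ 0.04893837,  0.17142031, -0.00868331]), 'moment': array([0.02965386, 0.00757749, 0.00643691]), 'finger_force': 0.0, 'opening': 0.9990938080324272}
-0.0187
top [[449.5, 0.0, 285.1], [0.0, 449.5, 208.5], [0.0, 0.0, 1.0]] [[0.001, -1.0, 0.001, -0.03], [-0.99, -0.001, -0.138, 0.549], [0.138, -0.001, -0.99, 1.256], [0.0, 0.0, 0.0, 1.0]]
side [[479.3, 0.0, 287.4], [0.0, 479.3, 215.4], [0.0, 0.0, 1.0]] [[0.828, -0.561, 0.015, -0.467], [-0.423, -0.641, -0.641, 0.287], [0.369, 0.524, -0.768, 0.975], [0.0, 0.0, 0.0, 1.0]]
```

View pics/top0.png

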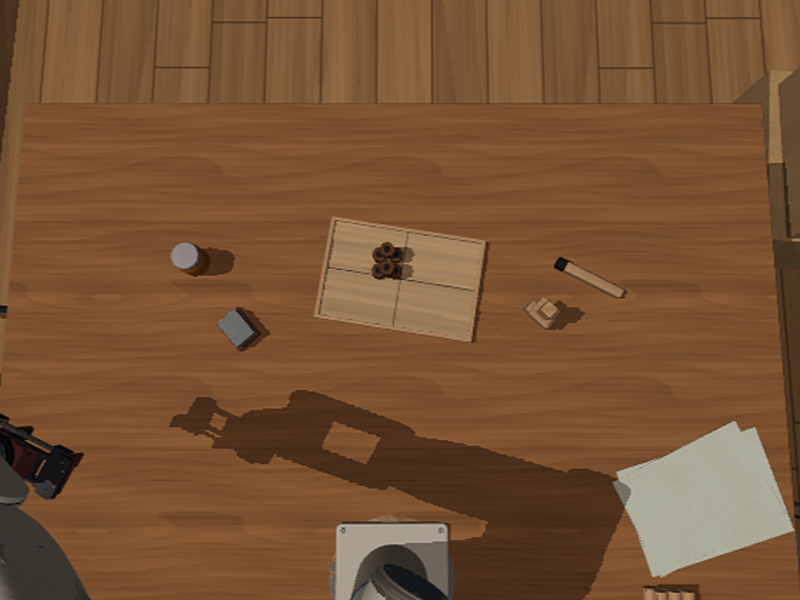

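View pics/side0.png

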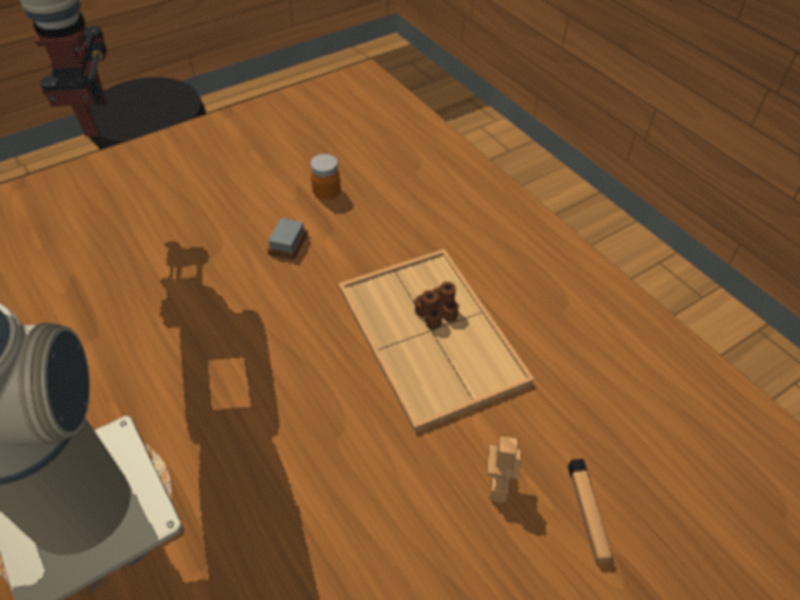

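The top view shows the board's outer corners at about (332,217), (487,240), (474,342) and (315,317), the heap at (387,262), the spreader at (543,312), the knife handle at (590,278), the whetstone at (238,328) and the jar at (185,257). The side view agrees: spreader cap at (508,447), heap at (437,305). Next I'll zoom in on the spreader and the heap.

```bash
python3 - <<'E'
from h import *
T=dict(np.load("top0.npz"));S=dict(np.load("side0.npz"));k=1/1.42857
def crop(im,x,y,w,h,f): return cv2.resize(im["color"][y:y+h,x:x+w,::-1],(w*f,h*f),interpolation=cv2.INTER_CUBIC)
a=crop(T,355,200,50,37,8);b=crop(S,330,295,50,74,8)[:592];c=crop(T,250,160,50,37,8)
cv2.imwrite("pics/z.png",np.hstack([np.vstack([a,c]),b]))
print([atz(T,np.array(p)*k,.016).round(3).tolist() for p in((332,217),(487,240),(474,342),(315,317))])
print([atz(S,np.array(p)*k,.016).round(3).tolist() for p in((533,381),(417,424),(341,286),(445,251))])
E
```

```text
[[0.722, 0.128, 0.016], [0.674, -0.195, 0.016], [0.462, -0.165, 0.016], [0.513, 0.159, 0.016]]
[[0.67, -0.196, 0.016], [0.469, -0.157, 0.016], [0.515, 0.152, 0.016], [0.724, 0.121, 0.016]]
```

View pics/z.png

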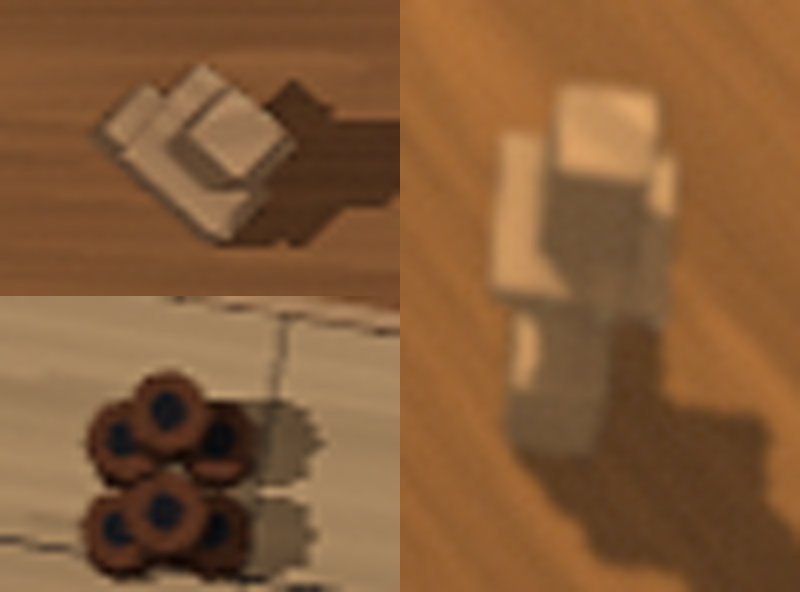

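The crop shows the spreader cap centred at crop (240,135) in the top view and (605,132) in the side view. The foot's long axis runs from upper left to lower right in the top view. The heap is six upright blanks in two rows of three, with one blank riding on top of each pair.

```bash
cat >> h.py <<'E'
BC=np.array([.5938,-.019]);BY=np.radians(-8.5)
def w2b(p): c,s=np.cos(BY),np.sin(BY); d=np.asarray(p)[...,:2]-BC; return d@np.array([[c,-s],[s,c]])
def b2w(q): c,s=np.cos(BY),np.sin(BY); return np.asarray(q)@np.array([[c,s],[-s,c]])+BC
E
python3 - <<'E'
from h import *
T=dict(np.load("top0.npz"));S=dict(np.load("side0.npz"))
ct=(240/8+355,135/8+200);cs=(205/8+330,132/8+295)
print("cap",tri(T,ct,S,cs),atz(T,ct,.117),atz(S,cs,.117))
f=lambda x,y:(x/8+355,y/8+200)
for a,b,z in(((95,130),(215,240),.0),((228,88),(298,143),.117)):
    d=atz(T,f(*b),z)-atz(T,f(*a),z);print(np.degrees(np.arctan2(d[1],d[0])),np.linalg.norm(d))
for n,p,z in(("Al",(123,436),.038),("Ar",(218,436),.038),("At",(170,408),.066),("Bl",(120,528),.038),("Br",(213,527),.038),("Bt",(165,513),.066)):
    w=atz(T,(p[0]/8+250,(p[1]-296)/8+160),z);print(n,w.round(3),w2b(w).round(3))
for n,p in(("whet",(238,328)),("jar",(185,257))):
    w=atz(T,np.array(p)*.7,.036);print(n,w.round(3),w2b(w).round(3))
im=get_image("wrist");print(im["mount"].round(3).tolist(),im["camera_matrix"][0])
E
```

```text
cap (array([ 0.51620535, -0.29862461,  0.11785408]), np.float64(0.00144086809697806)) [ 0.51567794 -0.29843407  0.117     ] [ 0.51726947 -0.29861805  0.117     ]
-133.33558930930622 0.05936299116650083
-129.02789804323334 0.02963371163451281
Al [0.64  0.028 0.038] [0.039 0.053]
Ar [ 0.64  -0.007  0.038] [0.044 0.019]
At [0.644 0.01  0.066] [0.046 0.036]
Bl [0.606 0.029 0.038] [0.005 0.049]
Br [ 0.607 -0.005  0.038] [0.011 0.016]
Bt [0.606 0.012 0.066] [0.008 0.032]
whet [0.488 0.31  0.036] [-0.153  0.31 ]
jar [0.633 0.423 0.036] [-0.026  0.443]
[[0.001, -0.965, -0.264, 0.072], [1.0, 0.0, 0.001, 0.001], [-0.001, -0.264, 0.965, -0.162], [0.0, 0.0, 0.0, 1.0]] [372.66771399   0.         281.01356235]
```

```bash
cat >> h.py <<'E'
def plan(start,wps,g=-1,ups=.9,shift0=(0,0,0)):
    """start (x,y,z,yaw); wps list of (x,y,z,yaw,[max units/row]); prints rows in jog units"""
    x=np.array(start,float);rows=[]
    for w in wps:
        t=np.array(w[:4],float);u=w[4] if len(w)>4 else ups
        dy=(t[3]-x[3]); n=max(1,int(np.ceil(max(np.linalg.norm(t[:3]-x[:3])/.05/u,abs(np.radians(dy))/.1/.99)-1e-6)))
        for i in range(n):
            k=n-i;d=(t-x)/k;c,s=np.cos(np.radians(x[3])),np.sin(np.radians(x[3]))
            r=np.array([c*d[0]+s*d[1],s*d[0]-c*d[1],-d[2]])/.05;r=r.round(2);tz=round(-np.radians(d[3])/.1,2)
            x=x+np.r_[(c*r[0]+s*r[1])*.05,(s*r[0]-c*r[1])*.05,-r[2]*.05,-np.degrees(tz*.1)]
            rows.append(" ".join(f"{v+0:g}" for v in(*r,0,0,tz,g)))
    for i in range(0,len(rows),8): print("; ".join(rows[i:i+8]))
    print("rows",len(rows),"end",x.round(4))
def pose():
    s=state();print("t",s["time"],"pos",s["position"].round(4),"rot",s["ee_rot"].round(2),"F",s["force"].round(1),"op",round(s["opening"],3));return (*s["position"],s["ee_rot"][2])
E
python3 - <<'E'
from h import *
plan((.276,.561,.223,153.83),[(.516,-.299,.223,48)])
E
```

```text
-0.59 -0.67 0 0 0 0.92 -1; -0.65 -0.61 0 0 0 0.92 -1; -0.71 -0.55 0 0 0 0.92 -1; -0.75 -0.48 0 0 0 0.92 -1; -0.79 -0.41 0 0 0 0.92 -1; -0.83 -0.33 0 0 0 0.92 -1; -0.86 -0.25 0 0 0 0.93 -1; -0.88 -0.17 0 0 0 0.92 -1
-0.89 -0.09 0 0 0 0.93 -1; -0.89 -0.01 0 0 0 0.92 -1; -0.89 0.07 0 0 0 0.93 -1; -0.88 0.15 0 0 0 0.92 -1; -0.86 0.23 0 0 0 0.93 -1; -0.84 0.31 0 0 0 0.92 -1; -0.8 0.39 0 0 0 0.93 -1; -0.76 0.46 0 0 0 0.92 -1
-0.72 0.53 0 0 0 0.93 -1; -0.67 0.6 0 0 0 0.92 -1; -0.61 0.65 0 0 0 0.93 -1; -0.54 0.71 0 0 0 0.92 -1
rows 20 end [ 0.5159 -0.2991  0.223  48.0047]
```

```bash
python3 -m jog '-0.59 -0.67 0 0 0 0.92 -1; -0.65 -0.61 0 0 0 0.92 -1; -0.71 -0.55 0 0 0 0.92 -1; -0.75 -0.48 0 0 0 0.92 -1; -0.79 -0.41 0 0 0 0.92 -1; -0.83 -0.33 0 0 0 0.92 -1; -0.86 -0.25 0 0 0 0.93 -1; -0.88 -0.17 0 0 0 0.92 -1' && python3 -m jog '-0.89 -0.09 0 0 0 0.93 -1; -0.89 -0.01 0 0 0 0.92 -1; -0.89 0.07 0 0 0 0.93 -1; -0.88 0.15 0 0 0 0.92 -1; -0.86 0.23 0 0 0 0.93 -1; -0.84 0.31 0 0 0 0.92 -1; -0.8 0.39 0 0 0 0.93 -1; -0.76 0.46 0 0 0 0.92 -1' && python3 -m jog '-0.72 0.53 0 0 0 0.93 -1; -0.67 0.6 0 0 0 0.92 -1; -0.61 0.65 0 0 0 0.93 -1; -0.54 0.71 0 0 0 0.92 -1; 0 0 0 0 0 0 -1; 0 0 0 0 0 0 -1'
python3 - <<'E'
from h import *
pose();im=get_image("wrist");cv2.imwrite("pics/w1.png",im["color"][:,:,::-1])
E
```

```text
time: 0.95
position: [0.3716, 0.2149, 0.2227]
ee_rot: [180.0, 0.0, 111.4]
force: [0.5, -0.0, -0.3]
opening: 1.003
finger_force: 0.0
time: 1.75
position: [0.4672, -0.1289, 0.2227]
ee_rot: [180.0, -0.0, 69.0]
force: [1.2, 0.3, -0.5]
opening: 1.0
finger_force: 0.0
time: 2.35
position: [0.515, -0.2995, 0.2219]
ee_rot: [-179.9, 0.0, 48.0]
force: [-0.1, 0.6, -0.8]
opening: 1.0
finger_force: 0.0
t 2.35 pos [ 0.515  -0.2995  0.2219] rot [-179.91    0.     47.96] F [-0.1  0.6 -0.8] op 1.0
```

View pics/w1.png

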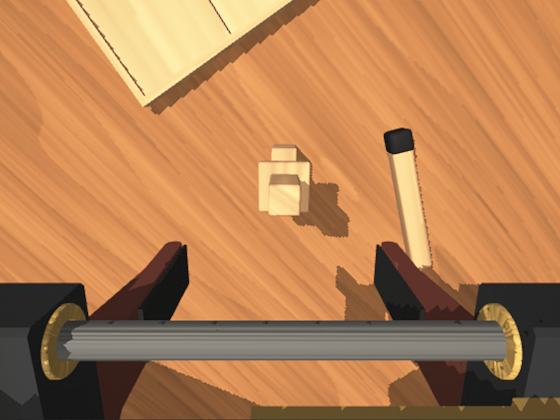

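The wrist view shows the spreader squared to the tool axes. The cap's top face is centred near (284,200), with the guard around it and the foot end at (284,150).

```bash
python3 - <<'E'
from h import *
p=pose();im=get_image("wrist");M=im["mount"]
c,s=np.cos(np.radians(p[3])),np.sin(np.radians(p[3]))
W=np.eye(4);W[:3,:3]=[[c,s,0],[s,-c,0],[0,0,-1]];W[:3,3]=p[:3];C=W@M
d=C[:3,:3]@np.linalg.inv(im["camera_matrix"])@[284,200.5,1];o=C[:3,3];q=o+d*(.117-o[2])/d[2];print(q)
T=dict(np.load("top0.npz"));ct=(385,216.9);print(tri(T,ct,{"extrinsics":np.linalg.inv(C),"camera_matrix":im["camera_matrix"]},(284,200.5)))
plan((.5159,-.2991,.223,48),[(.516,-.2985,.098,48),(.516,-.2985,.079,48,.3)])
E
```

```text
t 2.4 pos [ 0.5148 -0.2985  0.222 ] rot [-1.7989e+02  1.0000e-02  4.8030e+01] F [-0.8  0.1  0.8] op 1.001
[ 0.51927272 -0.29582673  0.117     ]
(array([ 0.51714642, -0.29959217,  0.10522172]), np.float64(0.0029220626471737903))
0 0 0.83 0 0 0 -1; 0.01 0 0.83 0 0 0 -1; 0 -0.01 0.84 0 0 0 -1; 0 0 0.19 0 0 0 -1; 0 0 0.19 0 0 0 -1
rows 5 end [ 0.5159 -0.2984  0.079  48.    ]
```

```bash
python3 -m jog '0.02 0 0.83 0 0 0 -1; 0.01 0 0.83 0 0 0 -1; 0.01 0 0.84 0 0 0 -1; 0 0 0.19 0 0 0 -1; 0 0 0.19 0 0 0 -1; 0 0 0 0 0 0 -1; 0 0 0 0 0 0 1; 0 0 0 0 0 0 1' && python3 -m jog '0 0 0 0 0 0 1; 0 0 0 0 0 0 1; 0 0 0 0 0 0 1; 0 0 0 0 0 0 1; 0 0 0 0 0 0 1'
python3 - <<'E'
from h import *
x=(.5171,-.2972)
print(b2w([.046,.085]))
a=b2w([.046,.105])
plan((*x,.079,48),[(*x,.179,48),(*a,.179,81.5)],g=1)
E
```

```text
time: 3.25
position: [0.518, -0.2983, 0.0805]
ee_rot: [179.8, -0.0, 48.0]
force: [-1.1, -0.8, 0.3]
opening: 0.857
finger_force: 0.0
time: 3.75
position: [0.5168, -0.2977, 0.0787]
ee_rot: [-180.0, 0.0, 48.0]
force: [-0.2, 1.4, -0.6]
opening: 0.402
finger_force: 0.0
[0.65185853 0.05826712]
0 0 -0.67 0 0 0 1; 0 0 -0.66 0 0 0 1; 0 0 -0.67 0 0 0 1; 0.82 -0.33 0 0 0 -0.65 1; 0.84 -0.28 0 0 0 -0.65 1; 0.86 -0.22 0 0 0 -0.65 1; 0.87 -0.16 0 0 0 -0.65 1; 0.88 -0.11 0 0 0 -0.65 1
0.89 -0.05 0 0 0 -0.65 1; 0.89 0.01 0 0 0 -0.65 1; 0.89 0.07 0 0 0 -0.65 1; 0.88 0.12 0 0 0 -0.65 1
rows 12 end [6.5470e-01 7.7900e-02 1.7900e-01 8.1518e+01]
```

```bash
python3 -m jog '0 0 0 0 0 0 1; 0 0 0 0 0 0 1; 0 0 0 0 0 0 1; 0 0 0 0 0 0 1; 0 0 0 0 0 0 1; 0 0 0 0 0 0 1' && python3 -m jog '0 0 -0.3 0 0 0 1; 0 0 -0.7 0 0 0 1; 0 0 -0.7 0 0 0 1; 0 0 -0.3 0 0 0 1' && python3 -m jog '0.82 -0.33 0 0 0 -0.65 1; 0.84 -0.28 0 0 0 -0.65 1; 0.86 -0.22 0 0 0 -0.65 1; 0.87 -0.16 0 0 0 -0.65 1; 0.88 -0.11 0 0 0 -0.65 1; 0.89 -0.05 0 0 0 -0.65 1; 0.89 0.01 0 0 0 -0.65 1; 0.89 0.07 0 0 0 -0.65 1' && python3 -m jog '0.88 0.12 0 0 0 -0.65 1; 0 0 0 0 0 0 1; 0 0 0 0 0 0 1'
python3 - <<'E'
from h import *
p=pose();print(w2b(p))
a=get_image("side")["color"];b=get_image("wrist")["color"]
cv2.imwrite("pics/2.png",np.hstack([cv2.resize(a[150:330,200:400],(444,400)),cv2.resize(b,(356,400))])[:,:,::-1])
E
```

```text
time: 4.35
position: [0.5168, -0.2976, 0.0786]
ee_rot: [-180.0, 0.0, 48.0]
force: [0.9, 0.4, -1.9]
opening: 0.275
finger_force: 30.0
time: 4.75
position: [0.5184, -0.2986, 0.1828]
ee_rot: [179.7, -0.1, 48.0]
force: [0.3, 0.3, -1.5]
opening: 0.272
finger_force: 30.0
time: 5.55
position: [0.6394, 0.0375, 0.1787]
ee_rot: [-180.0, 0.0, 78.0]
force: [0.3, -0.8, -0.4]
opening: 0.272
finger_force: 30.0
time: 5.85
position: [0.6541, 0.0783, 0.1783]
ee_rot: [-180.0, 0.0, 81.6]
force: [-0.2, 0.5, -1.2]
opening: 0.27
finger_force: 30.0
t 5.85 pos [0.6541 0.0783 0.1783] rot [-1.7995e+02  3.0000e-02  8.1620e+01] F [-0.2  0.5 -1.2] op 0.27
[0.04526362 0.10512451]
```

View pics/2.png

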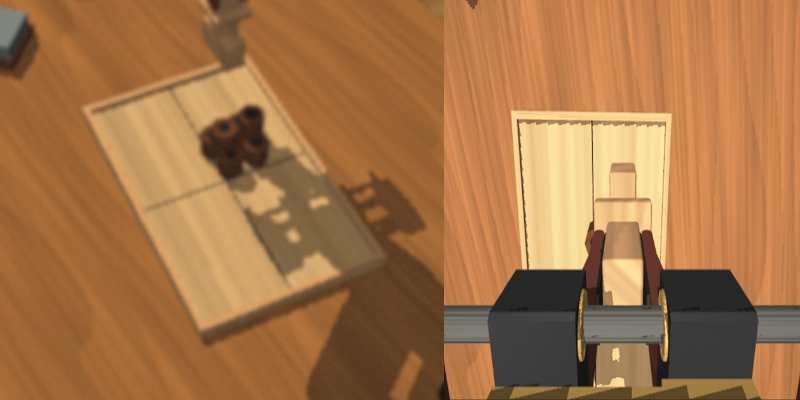

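The grip is sound: the spreader hangs upright, its foot along the board's y axis, above the +y end of the board. Now I'll push top blank At off toward -y.

```bash
python3 -m jog '0 0 0.5 0 0 0 1; 0 0 0.5 0 0 0 1; 0 0 0.12 0 0 0 1; 0 0 0 0 0 0 1; -0.2 0 0 0 0 0 1; -0.2 0 0 0 0 0 1; -0.25 0 0 0 0 0 1; -0.3 0 0 0 0 0 1' && python3 -m jog '-0.35 0 0 0 0 0 1; -0.35 0 0 0 0 0 1; -0.25 0 0 0 0 0 1; 0 0 0 0 0 0 1; 0 0 -0.5 0 0 0 1; 0 0 -0.7 0 0 0 1; 0.7 0 -0.2 0 0 0 1; 0.7 0 0 0 0 0 1' && python3 -m jog '0.9 0 0 0 0 0 1; 0.9 0 0 0 0 0 1; 0 0 0 0 0 0 1'
python3 - <<'E'
from h import *
p=pose();print(w2b(p))
a=get_image("side")["color"];b=get_image("top")["color"]
np.savez("s1.npz",a=a,b=b)
cv2.imwrite("pics/3.png",np.hstack([cv2.resize(a[170:310,230:390],(457,400)),cv2.resize(b[145:245,215:345],(343,264))[:, :].repeat(1,0) if 0 else cv2.resize(b[145:245,215:301],(343,400))])[:,:,::-1])
E
```

```text
time: 6.75
position: [0.6477, 0.0292, 0.1235]
ee_rot: [179.9, -0.0, 81.5]
force: [-0.5, 0.3, -0.8]
opening: 0.274
finger_force: 30.0
time: 7.55
position: [0.6525, 0.0531, 0.1955]
ee_rot: [179.7, -0.1, 81.4]
force: [0.4, -0.4, -1.9]
opening: 0.273
finger_force: 30.0
time: 7.85
position: [0.6645, 0.1473, 0.1928]
ee_rot: [179.9, -0.1, 81.8]
force: [0.4, 0.2, -1.2]
opening: 0.274
finger_force: 30.0
t 7.85 pos [0.6645 0.1473 0.1928] rot [ 1.7995e+02 -1.2000e-01  8.1800e+01] F [ 0.4  0.2 -1.2] op 0.274
[0.04537151 0.17491028]
```

View pics/3.png

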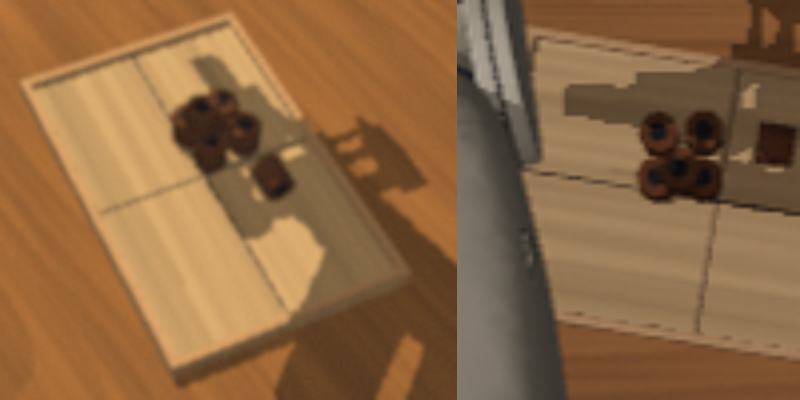

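Blank At now lies on its side on the board near crop (775,143), about 39 mm from Ar. Next I'll push Bt off toward -x.

```bash
python3 -m jog '-0.95 0 0 0 0 0 1; -0.95 0 0 0 0 0 1; -0.96 0.02 0 0 0 0 1; 0 0 0 0 0 0 1; 0 0 0.6 0 0 0 1; 0 0 0.5 0 0 0 1; 0 0 0.3 0 0 0 1; 0 0 0 0 0 0 1' && python3 -m jog '0 -0.15 0 0 0 0 1; 0 -0.2 0 0 0 0 1; 0 -0.3 0 0 0 0 1; 0 -0.35 0 0 0 0 1; 0 -0.35 0 0 0 0 1; 0 -0.1 0 0 0 0 1; 0 0 -0.5 0 0 0 1; 0 0 -0.7 0 0 0 1' && python3 -m jog '0.9 0 0 0 0 0 1; 0.9 0 0 0 0 0 1; 0.9 0 0 0 0 0 1; 0 0 0 0 0 0 1'
cat >> h.py <<'E'
def look(name=None):
    """blank tops seen by top camera: dark blobs -> board frame at z=.03"""
    T=get_image("top");a=T["color"]
    if name:
        S=get_image("side")["color"];cv2.imwrite(name,np.hstack([cv2.resize(S[170:310,230:390],(343,300)),cv2.resize(a[145:245,215:345],(390,300))])[:,:,::-1])
    R=140;g=np.arange(-R,R+1)  # rectified board, 1 px/mm, x: +-.10, y +-.155
    X,Y=np.meshgrid(np.arange(-.1,.1001,.001),np.arange(-.155,.1551,.001),indexing="ij")
    w=b2w(np.c_[X.ravel(),Y.ravel()]);uv=proj(T,np.c_[w,np.full(len(w),.03)]).reshape(*X.shape,2).astype(np.float32)
    rect=cv2.remap(a,uv[...,0],uv[...,1],cv2.INTER_LINEAR);hsv=cv2.cvtColor(rect,cv2.COLOR_RGB2HSV)
    m=(rect.max(2)<95).astype(np.uint8)
    n,l,st,c=cv2.connectedComponentsWithStats(m)
    for i in range(1,n):
        if st[i,4]>150: print("blob area",st[i,4],"x",round(c[i][1]-100),"y",round(c[i][0]-155),"bbox x",st[i,1]-100,st[i,1]+st[i,3]-100,"y",st[i,0]-155,st[i,0]+st[i,2]-155)
    cv2.imwrite("pics/rect.png",cv2.resize(np.hstack([rect,cv2.cvtColor(m*255,cv2.COLOR_GRAY2BGR)])[:,:,::-1],None,fx=1.25,fy=2))
E
python3 - <<'E'
from h import *
p=pose();print(w2b(p));look("pics/4.png")
c=cv2.imread("pics/4.png");r=cv2.imread("pics/rect.png");r=cv2.resize(r,(733,230))
cv2.imwrite("pics/4b.png",np.vstack([c,r]))
E
```

```text
time: 8.75
position: [0.6423, -0.0002, 0.1204]
ee_rot: [-179.7, 0.0, 81.5]
force: [-0.5, 0.4, -1.4]
opening: 0.267
finger_force: 30.0
time: 9.55
position: [0.5711, 0.011, 0.1827]
ee_rot: [-179.9, 0.0, 81.5]
force: [0.7, 0.1, -1.9]
opening: 0.27
finger_force: 30.0
time: 9.95
position: [0.5935, 0.1492, 0.184]
ee_rot: [179.8, -0.1, 81.8]
force: [-0.2, -0.5, -1.6]
opening: 0.267
finger_force: 30.0
t 9.95 pos [0.5935 0.1492 0.184 ] rot [ 1.7982e+02 -1.4000e-01  8.1770e+01] F [-0.2 -0.5 -1.6] op 0.267
[-0.02516488  0.16625974]
blob area 1314 x -62 y 144 bbox x -100 9 y 124 156
blob area 8497 x 5 y 8 bbox x -77 89 y -149 135
blob area 257 x 95 y -34 bbox x 91 98 y -71 2
```

View pics/4b.png

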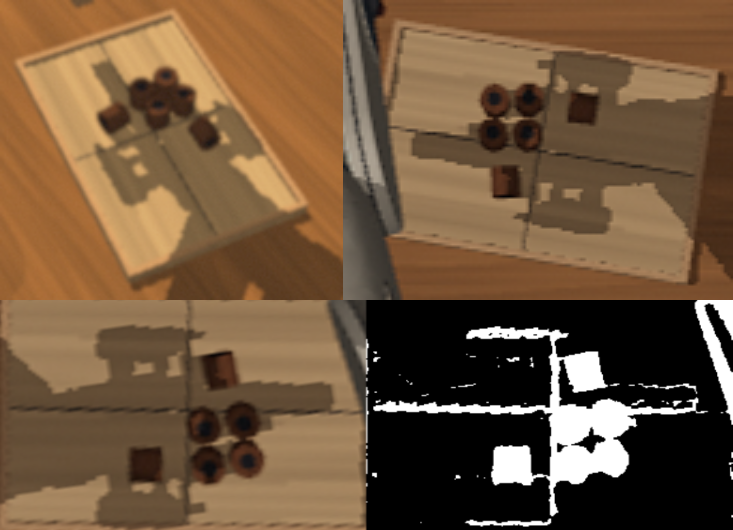

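All six blanks now lie in one layer. Positions in board millimetres, read from the rectified view:

| Blank | x | y |
|---|---|---|
| Bt | -39 | 32 |
| At | 43 | -31 |
| Bl | 5 | 50 |
| Br | 9 | 19 |
| Al | 39 | 54 |
| Ar | 44 | 22 |

Next I'll push row B toward -y with the narrow end of the foot.

```bash
python3 -m jog '-0.65 0.33 0 0 0 0 1; -0.64 0.32 0 0 0 0 1; 0 0 0 0 0 0 1; 0 0 0.7 0 0 0 1; 0 0 0.7 0 0 0 1; 0 0 0.3 0 0 0 1; 0 0 0.12 0 0 0 1; 0 0 0 0 0 0 1' && python3 -m jog '-0.2 0 0 0 0 0 1; -0.25 0 0 0 0 0 1; -0.25 0 0 0 0 0 1; -0.25 0 0 0 0 0 1; -0.25 0 0 0 0 0 1; -0.25 0 0 0 0 0 1; -0.25 0 0 0 0 0 1; 0 0 0 0 0 0 1'
python3 - <<'E'
from h import *
p=pose();print(w2b(p))
E
```

```text
time: 10.85
position: [0.6148, 0.0755, 0.0917]
ee_rot: [-180.0, 0.0, 81.5]
force: [0.4, -0.1, -0.7]
opening: 0.266
finger_force: 30.0
time: 11.65
position: [0.6019, -0.0101, 0.0916]
ee_rot: [-180.0, 0.0, 81.4]
force: [0.1, 0.2, -0.6]
opening: 0.271
finger_force: 30.0
t 11.65 pos [ 0.6019 -0.0101  0.0916] rot [-1.7998e+02  2.0000e-02  8.1420e+01] F [ 0.1  0.2 -0.6] op 0.271
[0.00669814 0.00995415]
```

```bash
python3 -m jog '-0.22 0 0 0 0 0 1; -0.22 0 0 0 0 0 1; -0.2 0 0 0 0 0 1; 0 0 0 0 0 0 1; 0.2 0 0 0 0 0 1; 0.1 0 -0.5 0 0 0 1; 0.6 0 -0.7 0 0 0 1; 0.9 0 -0.3 0 0 0 1' && python3 -m jog '0.9 0 0 0 0 0 1; 0.9 0 0 0 0 0 1; 0 0 0 0 0 0 1'
python3 - <<'E'
from h import *
p=pose();print(w2b(p));look("pics/5.png")
c=cv2.imread("pics/5.png");r=cv2.imread("pics/rect.png");r=cv2.resize(r,(733,230))
cv2.imwrite("pics/5b.png",np.vstack([c,r]))
E
```

```text
time: 12.45
position: [0.6123, 0.0495, 0.1695]
ee_rot: [179.8, -0.0, 81.4]
force: [1.0, 0.5, -1.3]
opening: 0.271
finger_force: 30.0
time: 12.75
position: [0.6246, 0.1442, 0.1671]
ee_rot: [179.9, -0.1, 81.8]
force: [0.8, 0.2, -1.2]
opening: 0.272
finger_force: 30.0
t 12.75 pos [0.6246 0.1442 0.1671] rot [ 1.7991e+02 -1.2000e-01  8.1820e+01] F [ 0.8  0.2 -1.2] op 0.272
[0.00637012 0.16598501]
blob area 5714 x -14 y 44 bbox x -100 60 y -98 156
blob area 1116 x -39 y 24 bbox x -55 -20 y -12 47
blob area 265 x -7 y -129 bbox x -15 -2 y -149 -108
blob area 2145 x 42 y 33 bbox x 20 75 y -1 72
blob area 1061 x 49 y -32 bbox x 33 67 y -49 -13
```

View pics/5b.png

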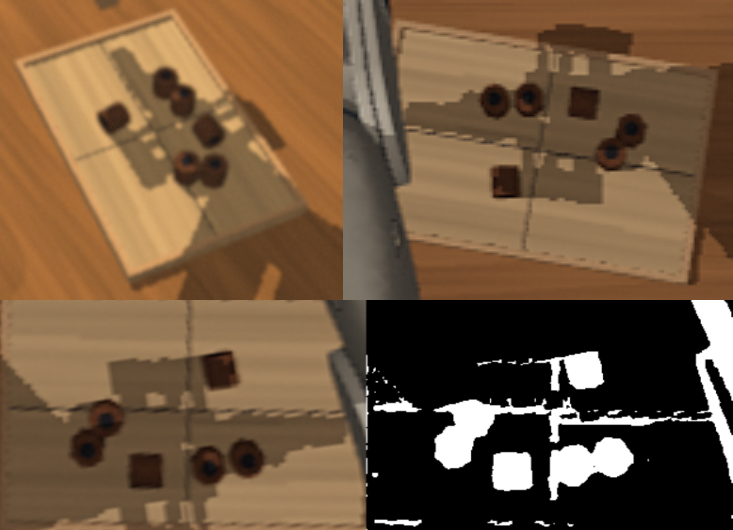

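Row B's chain bent: Bl is near (2,-64) and Br near (28,-81), touching each other. At has drifted to (49,-31). I'll push Bl back toward +y from below, then push Br toward -x.

```bash
python3 -m jog '-0.8 -0.1 0 0 0 0 1; -0.8 -0.11 0 0 0 0 1; -0.8 0 0 0 0 0 1; -0.8 0 0 0 0 0 1; -0.8 0 0 0 0 0 1; -0.8 0 0 0 0 0 1; -0.8 0 0 0 0 0 1; 0 0 0 0 0 0 1' && python3 -m jog '0 0 0 0 0 0 1; 0 0 0.7 0 0 0 1; 0 0 0.5 0 0 0 1; 0 0 0.3 0 0 0 1; 0 0 0 0 0 0 1' && python3 -m jog '0.2 0 0 0 0 0 1; 0.2 0 0 0 0 0 1; 0.2 0 0 0 0 0 1; 0.2 0 0 0 0 0 1; 0.16 0 0 0 0 0 1; 0 0 0 0 0 0 1; -0.2 0 0 0 0 0 1; -0.2 0 -0.5 0 0 0 1' && python3 -m jog '0 0 -0.7 0 0 0 1; 0 0 -0.3 0 0 0 1; 0 0 0 0 0 0 1'
python3 - <<'E'
from h import *
p=pose();print(w2b(p));look()
E
```

```text
time: 13.65
position: [0.571, -0.1423, 0.1666]
ee_rot: [-180.0, 0.1, 81.2]
force: [-0.1, 0.0, -3.0]
opening: 0.27
finger_force: 30.0
time: 14.15
position: [0.5716, -0.1363, 0.0901]
ee_rot: [-179.8, -0.0, 81.6]
force: [0.5, 0.5, -1.2]
opening: 0.273
finger_force: 30.0
time: 14.95
position: [0.5741, -0.1099, 0.1142]
ee_rot: [-179.7, -0.0, 81.6]
force: [-0.3, -0.1, -1.1]
opening: 0.27
finger_force: 30.0
time: 15.25
position: [0.578, -0.1107, 0.1689]
ee_rot: [179.7, 0.0, 81.5]
force: [0.3, -0.1, -0.3]
opening: 0.272
finger_force: 30.0
t 15.25 pos [ 0.578  -0.1107  0.1689] rot [1.7973e+02 2.0000e-02 8.1480e+01] F [ 0.3 -0.1 -0.3] op 0.272
[-0.00205126 -0.09306173]
blob area 992 x -39 y 26 bbox x -55 -22 y 2 47
blob area 1317 x -18 y -94 bbox x -43 17 y -155 -41
blob area 324 x 55 y -34 bbox x 11 101 y -39 -28
blob area 2768 x 39 y -101 bbox x 17 72 y -155 -47
blob area 1811 x 41 y 33 bbox x 22 61 y -1 68
```

```bash
python3 -m jog '0.03 0.63 0 0 0 0 1; 0.03 0.63 0 0 0 0 1; 0 0 0 0 0 0 1; 0 0 0 0 0 0 1; 0 0 0.7 0 0 0 1; 0 0 0.5 0 0 0 1; 0 0 0.3 0 0 0 1; 0 0 0 0 0 0 1' && python3 -m jog '0 -0.2 0 0 0 0 1; 0 -0.2 0 0 0 0 1; 0 -0.2 0 0 0 0 1; 0 -0.2 0 0 0 0 1; 0 -0.2 0 0 0 0 1; 0 -0.2 0 0 0 0 1; 0 -0.2 0 0 0 0 1; 0 -0.18 0 0 0 0 1' && python3 -m jog '0 0 0 0 0 0 1; 0 0.2 0 0 0 0 1; 0 0 -0.5 0 0 0 1; 0 0 -0.7 0 0 0 1; 0 0 -0.3 0 0 0 1; -0.9 0 0 0 0 0 1; -0.9 0 0 0 0 0 1; 0 0 0 0 0 0 1'
python3 - <<'E'
from h import *
p=pose();print(w2b(p));look("pics/6.png")
c=cv2.imread("pics/6.png");r=cv2.imread("pics/rect.png");r=cv2.resize(r,(733,230))
cv2.imwrite("pics/6b.png",np.vstack([c,r]))
E
```

```text
time: 16.1
position: [0.6372, -0.1157, 0.0894]
ee_rot: [-179.8, -0.0, 81.5]
force: [0.4, 0.3, -0.5]
opening: 0.269
finger_force: 30.0
time: 16.9
position: [0.5603, -0.1042, 0.0917]
ee_rot: [-180.0, 0.0, 81.5]
force: [0.2, 0.3, -0.4]
opening: 0.27
finger_force: 30.0
time: 17.7
position: [0.5581, -0.1992, 0.1668]
ee_rot: [179.9, 0.1, 81.3]
force: [1.0, 0.1, -0.7]
opening: 0.273
finger_force: 30.0
t 17.7 pos [ 0.5581 -0.1992  0.1668] rot [1.7991e+02 9.0000e-02 8.1320e+01] F [ 1.   0.1 -0.7] op 0.273
[-0.00870365 -0.18345745]
blob area 741 x -52 y -83 bbox x -67 -36 y -98 -67
blob area 1047 x -39 y 25 bbox x -55 -21 y 2 47
blob area 951 x 1 y -28 bbox x -13 19 y -54 -8
blob area 1895 x 41 y 32 bbox x 22 61 y -9 68
blob area 864 x 49 y -33 bbox x 33 64 y -49 -17
```

View pics/6b.png

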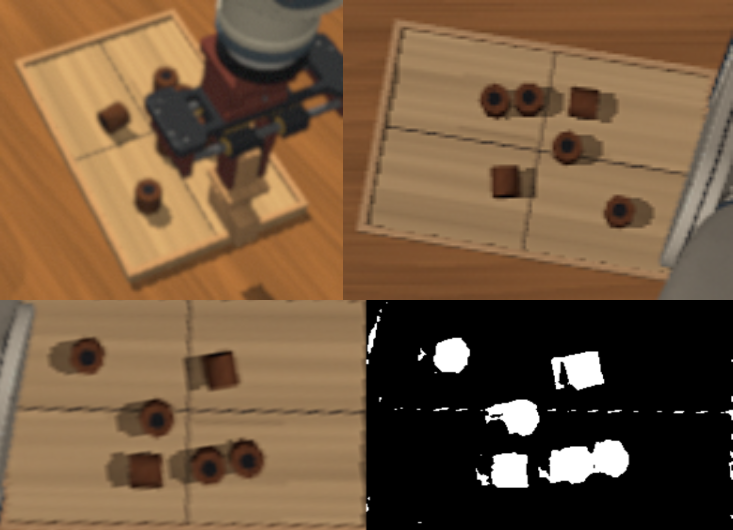

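Br is at (-52,-83), Bl at (3,-24), At at (48,-31) and Bt at (-39,32), all well separated. Only Al (38,54) and Ar (44,22) are still too close, so I'll push Al about 35 mm toward -x.

```bash
python3 -m jog '0.85 0.26 0 0 0 0 1; 0.85 0.26 0 0 0 0 1; 0.86 0.26 0 0 0 0 1; 0.86 0.26 0 0 0 0 1; 0.86 0.27 0 0 0 0 1; 0.86 0.27 0 0 0 0 1; 0 0 0 0 0 0 1; 0 0 0 0 0 0 1'
python3 - <<'E'
from h import *
p=pose();print(w2b(p))
E
```

```text
time: 18.6
position: [0.6735, 0.05, 0.1659]
ee_rot: [-179.9, 0.0, 81.7]
force: [-1.0, -0.5, -1.6]
opening: 0.27
finger_force: 30.0
t 18.6 pos [0.6735 0.05   0.1659] rot [-1.7994e+02  1.0000e-02  8.1720e+01] F [-1.  -0.5 -1.6] op 0.27
[0.06861735 0.08006118]
```

```bash
python3 -m jog '-0.14 0.02 0 0 0 0 1; 0 0 0.7 0 0 0 1; 0 0 0.5 0 0 0 1; 0 0 0.3 0 0 0 1; 0 0 0 0 0 0 1; 0 -0.2 0 0 0 0 1; 0 -0.2 0 0 0 0 1; 0 -0.2 0 0 0 0 1' && python3 -m jog '0 -0.2 0 0 0 0 1; 0 0 0 0 0 0 1; 0 0.15 0 0 0 0 1; 0 0.1 -0.5 0 0 0 1; 0 0 -0.7 0 0 0 1; 0 0 -0.3 0 0 0 1; 0 0 0 0 0 0 1'
python3 - <<'E'
from h import *
p=pose();print(w2b(p))
plan(p,[(.517,-.2975,.166,48)],g=1)
E
```

```text
time: 19.4
position: [0.6437, 0.0452, 0.093]
ee_rot: [179.9, -0.0, 81.5]
force: [0.0, 0.1, -0.7]
opening: 0.272
finger_force: 30.0
time: 20.1
position: [0.6489, 0.0447, 0.1692]
ee_rot: [179.7, -0.1, 81.5]
force: [0.3, 0.8, -1.7]
opening: 0.275
finger_force: 30.0
t 20.1 pos [0.6489 0.0447 0.1692] rot [ 1.7969e+02 -6.0000e-02  8.1520e+01] F [ 0.3  0.8 -1.7] op 0.275
[0.04505301 0.07116272]
-0.8 -0.18 0.01 0 0 0.65 1; -0.8 -0.13 0.01 0 0 0.65 1; -0.81 -0.07 0.01 0 0 0.65 1; -0.82 -0.02 0.01 0 0 0.65 1; -0.81 0.03 0 0 0 0.65 1; -0.81 0.09 0.01 0 0 0.65 1; -0.8 0.14 0 0 0 0.65 1; -0.79 0.19 0.01 0 0 0.65 1
-0.78 0.24 0 0 0 0.65 1
rows 9 end [ 0.5171 -0.2973  0.1662 48.0003]
```

Now I'll carry the spreader back to its original spot and look at the board before setting it down.

```bash
python3 -m jog '-0.8 -0.18 0 0 0 0.65 1; -0.8 -0.13 0 0 0 0.65 1; -0.81 -0.07 0 0 0 0.65 1; -0.82 -0.02 0 0 0 0.65 1; -0.81 0.03 0 0 0 0.65 1; -0.81 0.09 0 0 0 0.65 1; -0.8 0.14 0 0 0 0.65 1; -0.79 0.19 0 0 0 0.65 1' && python3 -m jog '-0.78 0.24 0 0 0 0.65 1; 0 0 0 0 0 0 1; 0 0 0 0 0 0 1'
python3 - <<'E'
from h import *
p=pose();look("pics/7.png")
c=cv2.imread("pics/7.png");r=cv2.imread("pics/rect.png");r=cv2.resize(r,(733,230))
cv2.imwrite("pics/7b.png",np.vstack([c,r]))
E
```

```text
time: 20.9
position: [0.5281, -0.2604, 0.165]
ee_rot: [-179.9, 0.0, 51.6]
force: [-0.2, 0.3, -0.9]
opening: 0.271
finger_force: 30.0
time: 21.2
position: [0.5139, -0.2976, 0.1652]
ee_rot: [-179.9, 0.0, 47.9]
force: [-0.4, 0.5, -0.7]
opening: 0.273
finger_force: 30.0
t 21.2 pos [ 0.5139 -0.2976  0.1652] rot [-1.7988e+02  1.0000e-02  4.7910e+01] F [-0.4  0.5 -0.7] op 0.273
blob area 880 x -52 y -86 bbox x -67 -36 y -112 -67
blob area 1084 x -39 y 25 bbox x -55 -21 y 2 47
blob area 1127 x -2 y 46 bbox x -18 13 y 19 70
blob area 1016 x 1 y -29 bbox x -14 19 y -59 -8
blob area 1048 x 45 y 15 bbox x 28 61 y -9 35
blob area 1009 x 50 y -36 bbox x 33 65 y -62 -17
```

View pics/7b.png

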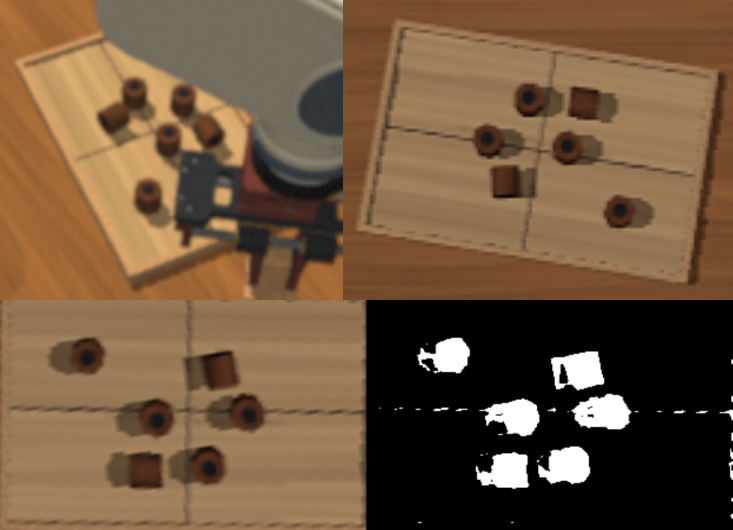

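All six blanks are separated, with a smallest centre spacing of about 42 mm, and every quarter holds at least one. Now I'll set the spreader down.

```bash
python3 -m jog '0.02 0 0.6 0 0 0 1; 0.02 0 0.6 0 0 0 1; 0 0 0.4 0 0 0 1; 0 0 0.08 0 0 0 1; 0 0 0.05 0 0 0 1; 0 0 0 0 0 0 1; 0 0 0 0 0 0 1'
```

```text
time: 22.0
position: [0.5171, -0.2959, 0.0813]
ee_rot: [179.9, -0.0, 48.0]
force: [0.2, -0.1, -1.4]
opening: 0.272
finger_force: 30.0
```

```bash
python3 -m jog '0 0 0.02 0 0 0 1; 0 0 0 0 0 0 1; 0 0 0 0 0 0 1'; python3 -m jog '0 0 0.02 0 0 0 1; 0 0 0 0 0 0 1; 0 0 0 0 0 0 1'
```

```text
time: 22.3
position: [0.5163, -0.296, 0.0796]
ee_rot: [180.0, -0.0, 48.0]
force: [-0.5, -0.1, -1.1]
opening: 0.272
finger_force: 30.0
time: 22.6
position: [0.5161, -0.2958, 0.0781]
ee_rot: [-180.0, 0.0, 48.0]
force: [0.7, -0.3, -1.4]
opening: 0.273
finger_force: 30.0
```

```bash
python3 -m jog '0 0 0.02 0 0 0 1; 0 0 0 0 0 0 1; 0 0 0 0 0 0 1'; python3 -m jog '0 0 0.02 0 0 0 1; 0 0 0 0 0 0 1; 0 0 0 0 0 0 1'
```

```text
time: 22.9
position: [0.5163, -0.2959, 0.0774]
ee_rot: [180.0, -0.0, 48.0]
force: [-0.2, -0.8, 2.0]
opening: 0.272
finger_force: 30.0
time: 23.2
position: [0.5164, -0.296, 0.0774]
ee_rot: [180.0, -0.0, 48.0]
force: [-3.3, 0.5, 11.2]
opening: 0.273
finger_force: 30.0
```

Contact, so I'll ease off, open the fingers, retreat upward and check.

```bash
python3 -m jog '0 0 -0.02 0 0 0 1; 0 0 0 0 0 0 1; 0 0 0 0 0 0 -1; 0 0 0 0 0 0 -1; 0 0 0 0 0 0 -1; 0 0 0 0 0 0 -1; 0 0 0 0 0 0 -1; 0 0 0 0 0 0 -1' && python3 -m jog '0 0 0 0 0 0 -1; 0 0 0 0 0 0 -1; 0 0 0 0 0 0 -1; 0 0 0 0 0 0 -1; 0 0 -0.3 0 0 0 -1; 0 0 -0.8 0 0 0 -1; 0 0 -0.9 0 0 0 -1; 0 0 -0.9 0 0 0 -1' && python3 -m jog '0 0 -0.5 0 0 0 -1; -0.8 0 0 0 0 0 -1; -0.8 0 0 0 0 0 -1; -0.8 0 0 0 0 0 -1; 0 0 0 0 0 0 -1; 0 0 0 0 0 0 -1'
python3 - <<'E'
from h import *
pose();a=get_image("side")["color"];b=get_image("top")["color"]
cv2.imwrite("pics/8.png",np.hstack([cv2.resize(a[140:390,160:460],(420,350)),cv2.resize(b[130:260,210:450],(380,206),None) if 0 else cv2.resize(b[130:260,260:400],(377,350))])[:,:,::-1])
E
```

```text
time: 24.0
position: [0.5162, -0.2958, 0.0771]
ee_rot: [-180.0, 0.0, 48.0]
force: [-0.5, -0.1, 0.3]
opening: 0.775
finger_force: 0.0
time: 24.8
position: [0.5159, -0.2957, 0.2247]
ee_rot: [-180.0, -0.0, 48.0]
force: [1.3, -0.4, 0.4]
opening: 0.999
finger_force: 0.0
time: 25.4
position: [0.4355, -0.3855, 0.2482]
ee_rot: [179.9, -0.0, 47.9]
force: [1.5, 0.6, 0.6]
opening: 0.999
finger_force: 0.0
t 25.4 pos [ 0.4355 -0.3855  0.2482] rot [ 1.7994e+02 -2.0000e-02  4.7880e+01] F [1.5 0.6 0.6] op 0.999
```

View pics/8.png

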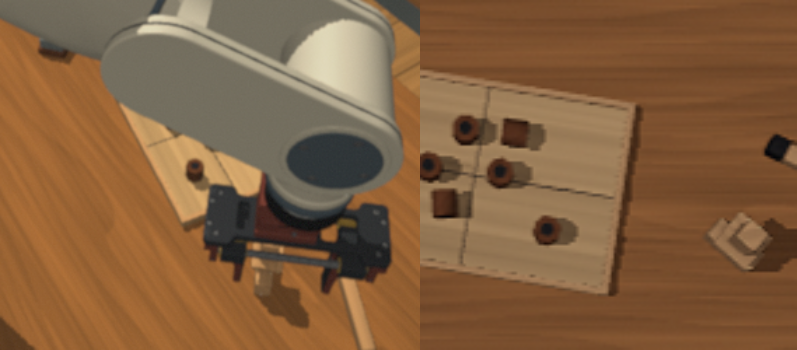

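The top view shows the spreader standing upright at crop (740,238), clear of the gripper, with the blanks unchanged and the knife handle in place.

```bash
python3 -c "
from workcell import ticket
print(ticket.sign_off())"
```

```text
the job is handed in; nothing more can be done
None
```

I handed the job in at about 25 s of the 72 s allowed; sign-off gave no verdict. By my measurements the six blanks lie in one layer inside the rim (closest centres about 42 mm apart, at least one in every quarter), the gripper never touched a blank, the spreader stands upright and released beside the board, and I left the whetstone, jar and knife handle alone.

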